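# Clip a seed sample holder onto the inspection stage

### The arm

A 6-joint arm with a two-finger parallel gripper is mounted at the origin on the work surface. World frame = base frame: x ahead of the robot, y to its left, z up, the work surface at z = 0. Lengths are in m, angles in rad, forces in N, time in s.
With the tool pointing down it reaches from about 0.35 to 0.775 m from the base axis. Payload 7.3 kg.
Tool frame: the origin (TCP) lies at the very end of the fingers, on their centre line; the grasp point (between the pads) lies grip_point_offset behind it (grip_point_offset is the distance from the TCP to the grasp point, in m); z points along the fingers, y is the direction in which the jaws open and shut (so a half turn about z gives the same grasp; the last joint's range is limited). The gripper opens to 92 mm and grips with 3 to 60 N. Pads are 19 mm wide; open, the fingers measure 130 mm over their backs; the gripper's body (75 mm by 190 mm) begins 47 mm behind the grasp point.
Start: joints at [-1.401, 0.342, 1.524, -0, 1.275, -0.146], TCP at [0.163, -0.499, 0.227] pointing down, gripper open.
Joint ranges: [-2.53, 2.53], [-0.77, 2.02], [0.04, 2.7], [-1, 4.14], [0.28, 2.66], [-3.11, 3.11]. Speed limits (rad/s): [2.57, 2.57, 3.14, 3.14, 3.14, 3.14].

### API

Orientations are given as [roll, pitch, yaw] about the fixed x, y, z axes, in that order (R = Rz(yaw) Ry(pitch) Rx(roll)).
In Python, from cell import * gives the robot as it stands.
- The arm moves only by the shell command python3 -m inch 'ROWS' [OPENING] [FORCE]. ROWS is JSON, a list that holds one entry, the list of rows, each a list of 4 numbers: the shift along the tool's x, y, z in mm, then the turn about the tool's z in rad. In form: [[[x, y, z, roll], ...]]. A call has 1 to 10 rows; each row shifts and turns the commanded pose from where the row before left it, along the tool's axes as they then stand; what a row does not reach is not made up. A row lasts 1/8 s, in which the tool goes at most 62.5 mm and 10.7 degrees, less where a joint would pass 70% of its speed; a pose out of reach is approached as far as the arm can. A call with a gripper value outside its range is refused whole. OPENING is the closure, from -1 (fully open) to 1 (shut), set as the call begins (- or left out, the last holds). The fingers move at their own pace and stop on an object; FORCE is the grip in N (left out, the last holds). Time passes only in rows, so rows that do not move let the fingers close. It gives the time, the measured TCP pose, the force and the opening at its end, in the units of the state.
- observe(): the state, without advancing time (a new reading comes with each control period).
- read_camera(name): name is "side" or "top" or "wrist"; returns a dict with "img" (480x640x3 uint8, blue, green, red), "fx", "fy", "cx", "cy" (pixels), "eye" and "rotation" of the camera in the world; the wrist camera has in their place "T_tool_cam" (4x4, takes a point from camera to tool coordinates, whose origin is the TCP and whose axes are the flange's). Camera axes: x right, y down, z forward; pixel columns grow to the right and rows downward; lengths in m; the calibration is good to about 2 mm. A picture is of the moment at which its call begins: read the wrist's pose just before it. There is no depth.
- hand_in(): hands the job in, once; it reports no verdict.
Trained networks look in the newest picture that a camera, given by its name, has taken for a name from the list of things; names that differ only in an ending like _2 or _b are one class to them, and where a whole thing is asked for, a point or a joint stands for the part that bears it (a point fixed in the world has none). Each returns a list of dicts, best first, with "conf" (0 to 1); they miss things now and then, are a little off and sometimes report something else, mostly with a low value. They report only what shows in the picture. A call takes as long as a camera call. They do not tell look-alikes from the thing itself.
- boxes_of(camera, label): "at" ([row, column] in pixels, amid what is visible of it).
- place_of(camera, label): "at" ([row, column] in pixels: a listed point, or the origin of a listed thing).
The state is a dict: "time": time; "qpos": joint angles; "qvel": joint speeds; "joint_efforts": joint torques, N m; "tool_pos": TCP position; "tool_rot": TCP orientation; "contact_force": force on the tool from outside, world axes, zero at the start; "torque": the same for the moment, N m; "opening": finger opening in m.
Only numpy, scipy, OpenCV 4.12 (cv2) and the standard library are available. Lean on these libraries where they do the work, as an engineer would, in place of code of your own. Each camera call takes 0.05 s, during which the arm holds its last target. There are 200 camera calls.

### The job

Load the seed sample holder that lies in the channel of the clipping stage: with one fingertip press the stage's long sprung paddle down and keep it down, so that the clip foot lifts, while the other fingertip pushes the holder along the channel under the foot until it is fully home against the end stop. Only then let the paddle up, so that the clip comes down on the holder and keeps it. Just press and push: do not lift the holder, and leave everything else where it stands.

Things in the scene. Friction and masses are not known exactly. Their poses are not given: they have to be found in the camera images.
- stage: Fixed dark steel stage, plate 215x185x20 mm, turned up to 0.4 rad. x = push direction, y = towards the paddle. Origin on the table under the holder's home place; plate spans x -155 to 60, y -90 to 95 mm. Channel floor = plate top, 20 mm up, between rails 6 mm high, inner faces y +-26.5, outer +-32.5, x -130 to 40 mm. All offsets in these texts are in this frame, heights above the table.
- end_stop (a point): Middle of the end stop's face at its foot: stage x +38, y 0, height 20 mm. The stop is an aluminium bar 65 mm wide, standing 10 mm above the channel floor.
- pivot (a point): On the axis of the clip's steel pivot shaft (8 mm thick, along the stage's x): stage x -55, y +40, height 32 mm. Its end brackets (at x -147 and +36) rise to height 38 mm.
- clip (a joint): Rocking spring clip, rad: 0 at rest, grows as the paddle is pressed, stop at 0.38. Too low at 0 for the holder to pass; the foot clears the holder from 0.26 on, by 3.5 mm at 0.38. Released onto the holder it reads about 0.25. Pressing 30 mm out from the pivot takes 3.5 N at first, about 7 N at the stop.
- foot (a point): Middle of the underside of the clip's foot, a steel block over the channel at stage x 14 to 26, y 5 to 13 mm, on an arm from the pivot. At rest 25 mm above the table (5 mm above the channel floor); the 12 mm thick holder must go under it. Moves with the clip.
- paddle (a point): Middle of the paddle's top face lengthwise, 30 mm out from the pivot; moves with it. Steel plate 3 mm thick, stage x -138 to -28, y 40 to 85 mm when pressed. At rest it slopes up outward by 0.38 rad (outer edge 41 mm high). At its stop it is level, top 24 mm high, so the tip on it is level with one behind the holder and can slide along it. At 0.35 rad this point is 25 mm high.
- holder: Flat seed sample holder, white plastic with a window on top, 76 (x) by 50 (y) by 12 mm high, about 60 g, loose in the channel, long side along it, 1.5 mm play each side. Origin at the centre of its underside. Starts with its origin at stage x -68 to -35 mm; home when its front edge meets the end stop, origin at stage x 0. Push its rear (-x) edge.
- spare: A second, like holder lying on the table beside the stage: not to be used. Origin at the centre of its underside.
- stopper_a: Bottle stopper, dark red rubber, 34 mm across, 24 mm high, standing on the stage plate beyond the channel, on the side away from the paddle. Origin under its centre.
- stopper_b: Like stopper on the table, on the paddle's side of the stage. Origin under its centre.
- vial: Small closed glass vial, 23 mm across, 44 mm high, standing on the stage plate on the side away from the paddle. Origin under its centre.
- bottle_a: Stoppered glass seed bottle, 72 mm across, 135 mm high, standing well to the side of the stage. Origin under its centre.
- bottle_b: Stoppered glass seed bottle, 80 mm across, 155 mm high, standing well to the side of the stage. Origin under its centre.
- bottle_c: Stoppered glass seed bottle, 66 mm across, 115 mm high, standing well to the side of the stage. Origin under its centre.
Things that resemble listed ones, but are neither listed nor needed, are in the scene too. What is shaped like the holder but orange or pink is not meant.

How it is judged:
By the outcome, as a careful person would: the job done as asked, in the order asked, and still so for the second after the job is handed in, with the robot touching nothing.
It also fails if it takes over 38 s, if anything falls off the work surface, if the arm or the gripper's body presses on something with over 40 N, if the wrist force passes 120 N, or if a joint passes its speed limit or range.

## Working session

There is one attempt and no reset: what is moved stays moved. The work goes in short steps, Python scripts to look and compute and a shell command to move; the robot and the scene stay as the last step left them, time stands still between calls to the robot, and variables do not carry over. Pictures are saved under pics/ and viewed, about 8 in all and at most 12, crops included, and the job is handed in when it is done.

```bash
ls; mkdir -p pics
python3 - <<'E'
from cell import *
import cv2,numpy as np
s=observe();print({k:np.round(s[k],3) for k in ('time','tool_pos','tool_rot','opening')})
ims=[]
for n in("top","side"):
    c=read_camera(n);print(n,c['fx'],c['cx'],c['cy'],np.round(c['eye'],3),np.round(c['rotation'],3).tolist())
    cv2.imwrite(f'pics/{n}0.png',c['img'])
    for l in('holder','stage','end_stop','pivot','foot','paddle','stopper_a','vial'):
        print(l,[(np.round(d['at']).tolist(),round(d['conf'],2)) for d in place_of(n,l)][:4])
E
```

```text
pics
{'time': np.float64(0.0), 'tool_pos': array([ 0.163, -0.499,  0.226]), 'tool_rot': array([-3.14 , -0.   ,  0.316]), 'opening': np.float64(0.092)}
top 506.4069615597004 316.66158637901117 253.9722993657388 [0.432 0.01  1.082] [-2.963, -0.013, -1.574]
holder [([166.0, 352.0], 0.94), ([266.0, 337.0], 0.72), ([350.0, 374.0], 0.63), ([353.0, 309.0], 0.6)]
stage [([243.0, 335.0], 0.86)]
end_stop [([222.0, 334.0], 0.61)]
pivot [([265.0, 318.0], 0.57)]
foot [([229.0, 330.0], 0.79)]
paddle []
stopper_a [([275.0, 273.0], 0.68), ([294.0, 364.0], 0.66), ([319.0, 122.0], 0.29)]
vial [([225.0, 366.0], 0.45)]
side 598.2121970402936 322.6000142206305 236.14561732544564 [0.128 0.55  0.983] [-2.469, 0.004, -2.425]
holder [([243.0, 346.0], 0.88), ([186.0, 275.0], 0.75), ([265.0, 436.0], 0.7), ([312.0, 399.0], 0.58)]
stage [([233.0, 318.0], 0.93), ([293.0, 301.0], 0.27)]
end_stop [([219.0, 308.0], 0.96)]
pivot [([246.0, 327.0], 0.56)]
foot [([222.0, 313.0], 0.95)]
paddle [([260.0, 332.0], 0.56)]
stopper_a [([234.0, 380.0], 0.56), ([290.0, 301.0], 0.54)]
vial [([201.0, 329.0], 0.77), ([290.0, 302.0], 0.56)]
```

View pics/top0.png

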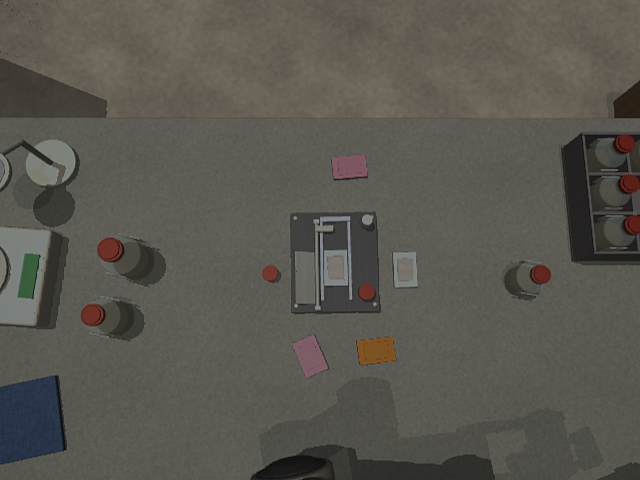

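View pics/side0.png

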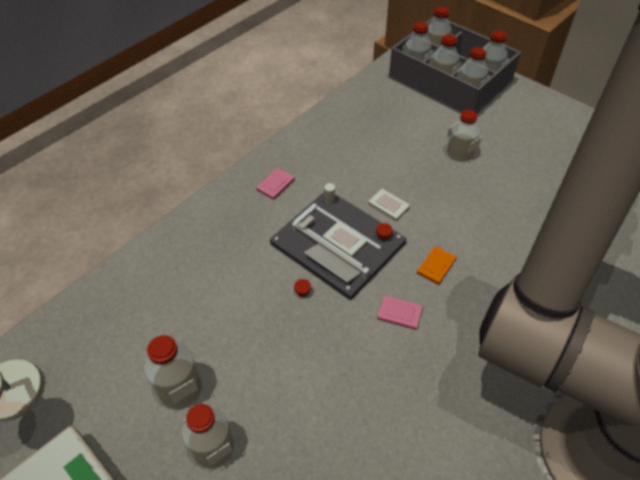

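Both views show the stage's channel, pointing up in the top picture. A white holder lies in the channel at top (266,337).

Look-alikes for the holder, by top pixel:
- (266,337): white, in the channel. This is the one to use.
- (270,405): white spare, on the table.
- (166,350) and (356,310): pink.
- (350,376): orange.

The paddle is at (277,305), stopper_a at (292,367) and the vial at (221,367).

```bash
cat > h.py <<'E'
from cell import *
import cv2,numpy as np
from scipy.spatial.transform import Rotation as Ro
from scipy.optimize import least_squares
def cam(n):
    s=observe();c=read_camera(n)
    if n=='wrist':
        T=np.eye(4);T[:3,:3]=Ro.from_euler('xyz',s['tool_rot']).as_matrix();T[:3,3]=s['tool_pos'];T=T@np.array(c['T_tool_cam'])
        c['R'],c['e']=T[:3,:3],T[:3,3]
    else: c['R'],c['e']=Ro.from_euler('xyz',c['rotation']).as_matrix(),np.array(c['eye'])
    return c
def proj(c,P):
    q=(np.atleast_2d(P)-c['e'])@c['R'];return np.c_[c['cy']+c['fy']*q[:,1]/q[:,2],c['cx']+c['fx']*q[:,0]/q[:,2]]
def ray(c,rc,z):
    d=c['R']@np.array([(rc[1]-c['cx'])/c['fx'],(rc[0]-c['cy'])/c['fy'],1]);return c['e']+d*(z-c['e'][2])/d[2]
def w(p,P): # stage -> world, m
    P=np.atleast_2d(P);a,b=np.cos(p[2]),np.sin(p[2])
    return np.c_[p[0]+a*P[:,0]-b*P[:,1],p[1]+b*P[:,0]+a*P[:,1],P[:,2]]
def st(p,X):
    a,b=np.cos(p[2]),np.sin(p[2]);d=np.array(X)[:2]-p[:2];return np.array([a*d[0]+b*d[1],-b*d[0]+a*d[1]])
E
python3 - <<'E'
from h import *
pts={'stage':(0,0,0),'end_stop':(.038,0,.02),'pivot':(-.055,.04,.032),'foot':(.02,.009,.025)}
C={n:cam(n) for n in('top','side')}
D={'top':{'stage':(243,335),'end_stop':(222,334),'pivot':(265,318),'foot':(229,330)},'side':{'stage':(233,318),'end_stop':(219,308),'pivot':(246,327),'foot':(222,313)}}
for n in D:
  for l in D[n]: print(n,l,np.round(ray(C[n],D[n][l],pts[l][2]),3))
f=lambda p:np.concatenate([(proj(C[n],w(p,pts[l]))-np.array(D[n][l])).ravel() for n in D for l in D[n]])
r=least_squares(f,[.45,0,0],loss='soft_l1');p=r.x
print(p.round(4),f(p).round(1))
print('holder',st(p,ray(C['top'],(266,337),.02)),st(p,ray(C['side'],(243,346),.02)))
x=w(p,(-.15,.035,0))[0];print(x)
np.save('p.npy',p)
E
```

```text
top stage [ 0.651 -0.045  0.   ]
top end_stop [ 0.693 -0.043  0.02 ]
top pivot [ 0.597 -0.008  0.032]
top foot [ 0.676 -0.034  0.025]
side stage [ 0.658 -0.037  0.   ]
side end_stop [ 0.688 -0.04   0.02 ]
side pivot [ 0.605 -0.005  0.032]
side foot [ 0.672 -0.038  0.025]
[ 0.6542 -0.0442  0.0312] [-1.6 -0.6  0.3  0.2 -0.4 -0.8  1.   0.4 -1.   3.4 -1.8 -0.6  1.5  2.8
  0.3 -1.9]
holder [-0.05750597 -0.00214047] [-0.06760003  0.00304325]
[ 0.50320056 -0.01389895  0.        ]
```

```bash
python3 -m inch '[[[38,-25,0,0],[38,-25,0,0],[38,-25,0,0],[38,-25,0,0],[38,-25,0,0],[38,-25,0,0],[38,-25,0,0],[38,-25,0,0],[38,-25,0,0],[38,-25,0,0]]]' -0.2 30; python3 -m inch '[[[38,-25,0,0],[38,-25,0,0],[36,-25,0,0],[0,-10,0,0.14],[0,0,0,0.14],[0,0,0,0],[0,0,0,0]]]'
python3 - <<'E'
from h import *
p=np.load('p.npy');s=observe();print(s['tool_pos'],s['tool_rot'],s['opening'],s['contact_force'],st(p,s['tool_pos']))
c=cam('wrist');cv2.imwrite('pics/w1.png',c['img']);print(np.round(c['T_tool_cam'],3).tolist(),c['fx'])
for l in('holder','stage','end_stop','pivot','foot','paddle'):
    print(l,[(np.round(d['at']).tolist(),round(d['conf'],2)) for d in place_of('wrist',l)][:3])
E
```

```text
time: 2.25
tool_pos: [0.4475, -0.1422, 0.2269]
tool_rot: [3.141, -0.0, 0.316]
contact_force: [-0.1, -0.5, -0.4]
opening: 0.0551
time: 3.12
tool_pos: [0.5267, -0.028, 0.2267]
tool_rot: [3.141, -0.0, 0.038]
contact_force: [-0.4, -0.1, -0.2]
opening: 0.055
[ 0.52671187 -0.02798642  0.22672902] [ 3.14147081e+00 -8.04283627e-05  3.81790844e-02] 0.055006692961146554 [-0.3634189  -0.1346849  -0.22455119] [-0.12694028  0.02018487]
[[-0.0, -0.96, -0.278, 0.076], [1.0, -0.0, 0.0, 0.0], [-0.0, -0.278, 0.96, -0.158], [0.0, 0.0, 0.0, 1.0]] 431.84059982435235
holder [([320.0, 278.0], 0.89)]
stage [([51.0, 351.0], 0.69), ([118.0, 299.0], 0.67), ([139.0, 514.0], 0.28)]
end_stop []
pivot [([118.0, 298.0], 0.88), ([130.0, 348.0], 0.29)]
foot [([14.0, 341.0], 0.92)]
paddle [([152.0, 258.0], 0.74), ([50.0, 351.0], 0.73)]
```

View pics/w1.png

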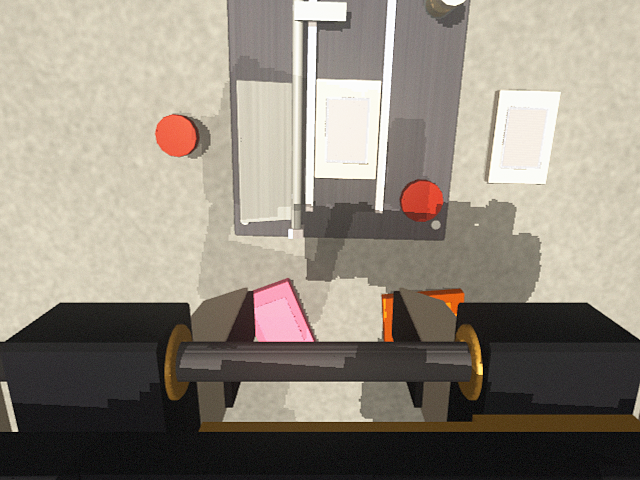

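The wrist picture shows these features (row, col):
- **Plate:** rear corners at (236,234) and (240,445).
- **Holder:** white, in the channel, with its rear edge near row 178 and columns 317–378.
- **Rails:** rear ends near (211,310) and (212,380).
- **Paddle:** columns 237–293.
- **stopper_a:** (200,421).

The choice of holder is confirmed.

Run:
```python
from h import *
c=cam('wrist')
P=np.array([(-.155,.095,.02),(-.155,-.09,.02),(-.13,.0295,.026),(-.13,-.0295,.026)])
I=np.array([(236,234),(240,445),(211,310),(212,380)])
f=lambda p:(proj(c,w(p,P))-I).ravel()
p=least_squares(f,np.load('p.npy')).x;print(p.round(4),f(p).round(1));np.save('p.npy',p)
for q in((176,317),(179,378),(79,319),(82,381)): print(st(p,ray(c,q,.032)).round(4))
print('foot',st(p,ray(c,(14,341),.025)),'stopper',st(p,ray(c,(200,421),.044)))
s=observe();print('tcp',st(p,s['tool_pos']),'yawerr',s['tool_rot'][2]-p[2])
# finger inner tips visible in image: project TCP +-opening/2
for sgn in(1,-1):
  R=Ro.from_euler('xyz',s['tool_rot']).as_matrix();print(proj(c,s['tool_pos']+R@np.array([0,sgn*.0275,0])))
```

```text
[ 0.6565 -0.0444  0.0147] [-0.2  0.7  0.1  0.5 -0.2 -0.4  0.2 -0.8]
[-0.0997  0.0237]
[-0.1011 -0.0261]
[-0.0256  0.0234]
[-0.0267 -0.0242]
foot [0.02120865 0.00781073] stopper [-0.11549454 -0.05983403]
tcp [-0.12958306  0.01845608] yawerr 0.021240487770293984
[[314.78668252 391.15120649]]
[[314.83427967 253.80936566]]
```

```bash
python3 -m inch '[[[0,0,0,0.021],[12,-15.5,30,0],[0,0,40,0],[0,0,40,0],[0,0,40,0],[0,0,20,0],[0,0,0,0],[0,0,0,0]]]'
python3 - <<'E'
from h import *
p=np.load('p.npy');s=observe();print(s['tool_pos'],s['tool_rot'],s['contact_force'],st(p,s['tool_pos']))
c=cam('wrist');cv2.imwrite('pics/w2.png',c['img'])
E
```

```text
time: 4.53
tool_pos: [0.5392, -0.0123, 0.0576]
tool_rot: [3.141, -0.002, 0.015]
contact_force: [0.4, 0.9, 0.1]
opening: 0.0551
[ 0.53920836 -0.0122633   0.0576416 ] [ 3.14118544e+00 -1.57679836e-03  1.46016442e-02] [0.39425981 0.8588793  0.06585313] [-0.11684582  0.03389825]
```

View pics/w2.png

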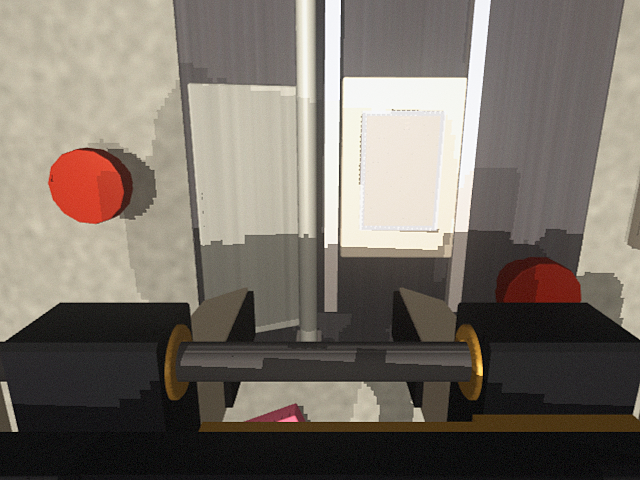

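The picture shows the left tip over the paddle (tip near col 250, paddle cols 200–300). The right tip is over the channel behind the holder's rear edge (row 257, cols 340–455). Now pressing down.

```bash
python3 -m inch '[[[0,0,9,0],[0,0,6,0],[0,0,5,0],[0,0,0,0]]]'; python3 -m inch '[[[0,0,5,0],[0,0,4,0],[0,0,2,0],[0,0,0,0]]]'
```

```text
time: 5.08
tool_pos: [0.5382, -0.0121, 0.0362]
tool_rot: [-3.142, 0.001, 0.015]
contact_force: [-0.9, 0.6, 0.0]
opening: 0.0552
time: 5.58
tool_pos: [0.539, -0.0127, 0.0264]
tool_rot: [3.141, -0.001, 0.015]
contact_force: [-1.3, -2.2, 7.2]
opening: 0.0551
```

```bash
python3 -m inch '[[[0,0,1,0],[0,0,1,0],[0,0,0,0]]]'
python3 - <<'E'
from h import *
c=cam('wrist');cv2.imwrite('pics/w3.png',c['img'][:430])
E
```

```text
time: 5.95
tool_pos: [0.539, -0.0131, 0.0248]
tool_rot: [3.14, -0.002, 0.015]
contact_force: [-2.8, -4.1, 9.7]
opening: 0.0549
```

View pics/w3.png

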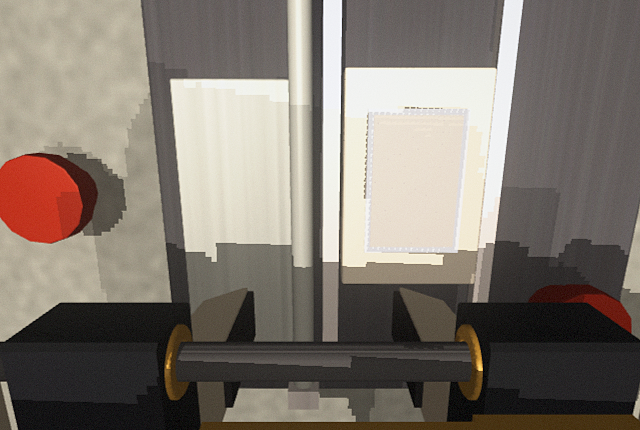

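The paddle (cols 170–290) now looks level, and the holder's rear edge (row ~283) is clear ahead of the right tip. I'll press about 1 mm more, then push slowly.

```bash
python3 -m inch '[[[0,0,1,0],[3,0,0,0],[4,0,0,0],[5,0,0,0],[5,0,0,0],[5,0,0,0],[5,0,0,0]]]'; python3 -m inch '[[[5,0,0,0],[5,0,0,0],[5,0,0,0],[5,0,0,0],[5,0,0,0],[0,0,0,0]]]'
python3 - <<'E'
from h import *
p=np.load('p.npy');s=observe();print(st(p,s['tool_pos']))
c=cam('wrist');cv2.imwrite('pics/w4.png',c['img'][:430])
E
```

```text
time: 6.88
tool_pos: [0.5605, -0.0116, 0.0235]
tool_rot: [-3.141, 0.011, 0.016]
contact_force: [-18.7, -2.2, 22.9]
opening: 0.0552
time: 7.62
tool_pos: [0.5869, -0.0113, 0.0237]
tool_rot: [-3.141, 0.008, 0.016]
contact_force: [-15.6, -1.3, 21.4]
opening: 0.0551
[-0.06919177  0.03417454]
```

View pics/w4.png

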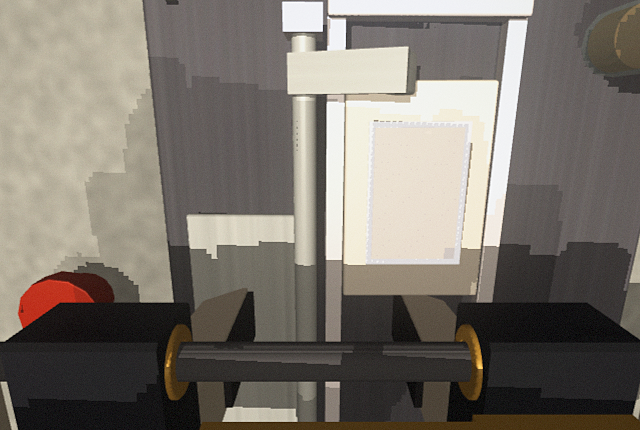

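The holder has followed: its rear edge is at row ~293, and its front edge (row ~80) is just going under the raised foot (row ~72, cols 290–408). The gap to the stop bar (row ~15) is still open. Continuing.

```bash
python3 -m inch '[[[4,0,0,0],[4,0,0,0],[4,0,0,0],[4,0,0,0],[3,0,0,0],[0,0,0,0]]]'; python3 -m inch '[[[2,0,0,0],[1,0,0,0],[0,0,0,0]]]'
python3 - <<'E'
from h import *
p=np.load('p.npy');s=observe();print(st(p,s['tool_pos']))
E
```

```text
time: 8.43
tool_pos: [0.606, -0.0111, 0.0238]
tool_rot: [-3.141, 0.008, 0.016]
contact_force: [-15.4, -2.0, 20.2]
opening: 0.0554
time: 8.8
tool_pos: [0.6061, -0.011, 0.0237]
tool_rot: [-3.141, 0.014, 0.016]
contact_force: [-24.1, -3.3, 27.3]
opening: 0.0552
[-0.04994673  0.03414071]
```

Run:
```python
from h import *
p=np.load('p.npy');c=cam('wrist');cv2.imwrite('pics/w5.png',cv2.resize(c['img'][0:330,260:560],None,fx=1.8,fy=1.8,interpolation=cv2.INTER_CUBIC))
print(proj(c,w(p,[(.038,.02,.032),(.038,-.02,.032),(.038,-.02,.030),(-.038,-.02,.032)])))
```

```text
[[ 79.19445286 366.53229274]
 [ 79.2916105  490.42053846]
 [ 79.71490174 488.15603583]
 [295.91568681 467.31781406]]
```

View pics/w5.png

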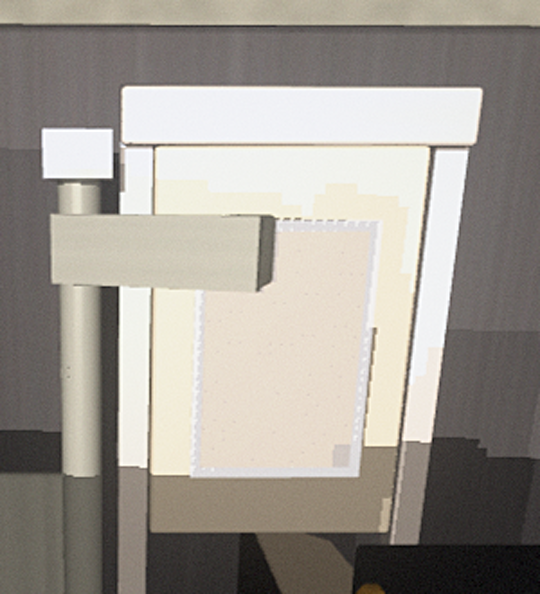

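The holder's front edge lies along the stop bar (crop row ~145) with no gap, and its rear edge is at row 295, where 296 is predicted for home. The foot is over it. I'll ease the push off while keeping the paddle down, then let the paddle up.

```bash
python3 -m inch '[[[-2,0,0,0],[-2,0,0,0],[0,0,-1,0],[0,0,-2,0],[0,0,-2,0],[0,0,-2,0],[0,0,-2,0],[0,0,-3,0],[0,0,-3,0],[0,0,0,0]]]'; python3 -m inch '[[[0,0,-5,0],[0,0,-10,0],[0,0,-20,0],[0,0,-30,0],[-10,0,-40,0],[-10,0,-40,0],[0,0,0,0],[0,0,0,0]]]'
python3 - <<'E'
from h import *
p=np.load('p.npy');s=observe();print(s['contact_force'],st(p,s['tool_pos']))
c=cam('wrist');cv2.imwrite('pics/w6.png',c['img'][:430])
print(proj(c,w(p,[(.038,0,.032),(-.038,0,.032),(-.038,0,.02)])))
cv2.imwrite('pics/side6.png',cv2.resize(cam('side')['img'][150:310,230:430],None,fx=3.5,fy=3.5,interpolation=cv2.INTER_CUBIC))
E
```

```text
time: 10.1
tool_pos: [0.6069, -0.0109, 0.0369]
tool_rot: [-3.141, 0.004, 0.015]
contact_force: [-5.0, 1.2, -2.1]
opening: 0.055
time: 11.1
tool_pos: [0.589, -0.0115, 0.1832]
tool_rot: [3.141, -0.002, 0.015]
contact_force: [-0.4, -0.1, -0.3]
opening: 0.0548
[-0.38621555 -0.11266231 -0.28862519] [-0.06708037  0.03394713]
[[ 72.45623927 373.28966227]
 [185.61146311 369.89584032]
 [183.18948662 368.20381952]]
```

View pics/w6.png

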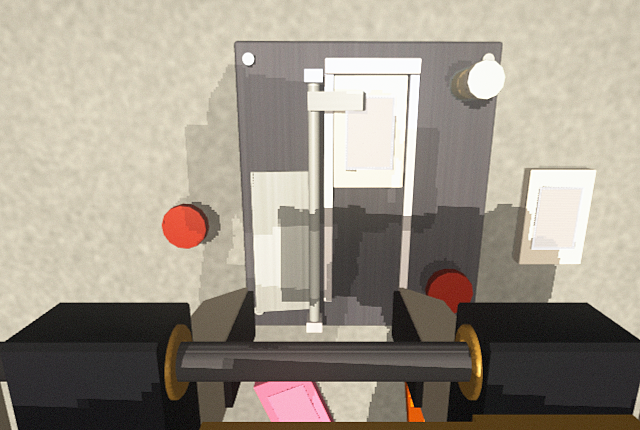

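View pics/side6.png

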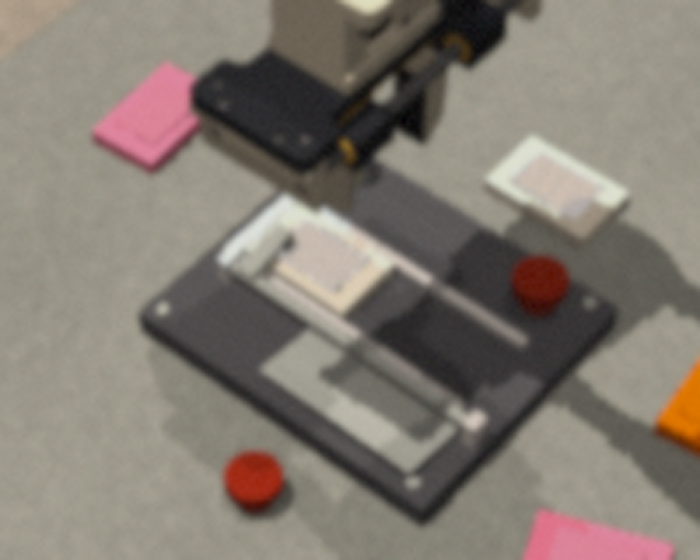

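The holder sits under the lowered foot at (100,335), with its rear edge at row 187 (predicted 185.6) and everything else in place. One close crop of the stop line.

Run:
```python
import cv2
i=cv2.imread('pics/w6.png');cv2.imwrite('pics/w7.png',cv2.resize(i[50:120,295:430],None,fx=5.5,fy=5.5,interpolation=cv2.INTER_NEAREST))
print(i[62:84,398].mean(1).round().tolist(),i[62:84,375].mean(1).round().tolist())
```

```text
[252.0, 252.0, 252.0, 252.0, 252.0, 252.0, 252.0, 252.0, 252.0, 253.0, 255.0, 227.0, 107.0, 231.0, 255.0, 252.0, 252.0, 251.0, 252.0, 251.0, 252.0, 251.0] [252.0, 252.0, 252.0, 252.0, 252.0, 252.0, 252.0, 252.0, 252.0, 254.0, 255.0, 223.0, 117.0, 232.0, 255.0, 253.0, 252.0, 252.0, 251.0, 252.0, 252.0, 252.0]
```

View pics/w7.png

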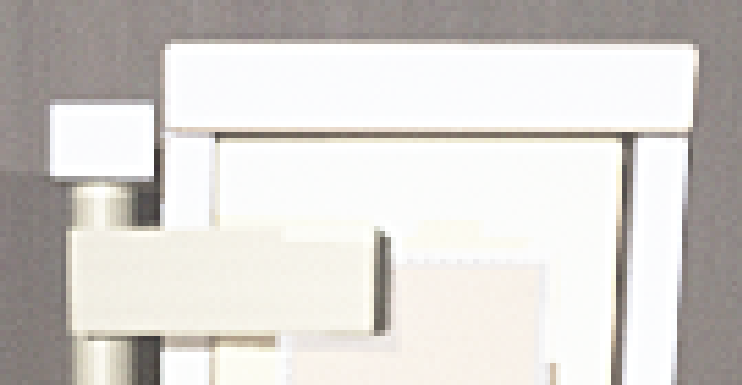

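Run:
```python
from h import *
i=cv2.imread('pics/w5.png').mean(2)
for col in(300,350,400):print(i[135:160,col].round().astype(int).tolist())
p=np.load('p.npy');c=cam('wrist');print(st(p,c['e']),c['e'][2])
print(proj(c,w(p,[(.038,0,.030),(.038,0,.032),(.0375,0,.032),(.037,0,.032)])))
```

```text
[242, 243, 244, 245, 245, 246, 239, 226, 193, 153, 161, 206, 232, 239, 242, 241, 241, 241, 241, 241, 242, 242, 241, 241, 241]
[242, 242, 244, 244, 242, 241, 235, 228, 206, 181, 184, 209, 228, 238, 241, 241, 241, 240, 240, 241, 241, 241, 240, 240, 240]
[242, 243, 244, 244, 244, 243, 237, 229, 201, 166, 172, 211, 233, 239, 241, 240, 241, 240, 238, 237, 238, 238, 239, 239, 239]
[0.00851178 0.03393018] 0.33975814366564017
[[ 70.72421642 373.60347735]
 [ 70.41762629 373.94211721]
 [ 71.22248068 373.9174654 ]
 [ 72.02655304 373.89283755]]
```

The dark line at the stop grew from about 0.3 mm under push to about 0.7 mm, and the rear edge is about 1 px back. The tip was still leaning on the holder as it lifted, so it seems to have crept back about 0.5 mm. There is time to seat it properly: press the paddle again, push home, back clear of the holder with the paddle held down, then release.

```bash
python3 -m inch '[[[0,0,40,0],[0,0,40,0],[0,0,40,0],[0,0,20,0],[0,0,8,0],[0,0,5,0],[0,0,3,0],[0,0,2,0],[0,0,0,0],[0,0,0,0]]]'
python3 - <<'E'
from h import *
p=np.load('p.npy');s=observe();print(st(p,s['tool_pos']))
E
```

```text
time: 12.5
tool_pos: [0.589, -0.0116, 0.0265]
tool_rot: [3.141, -0.002, 0.015]
contact_force: [-2.3, -0.1, 7.4]
opening: 0.0547
[-0.06705771  0.03383011]
```

```bash
python3 -m inch '[[[0,0,1,0],[0,0,1.5,0],[0,0,0,0],[5,0,0,0],[5,0,0,0],[4,0,0,0],[3,0,0,0],[2,0,0,0],[1,0,0,0],[0,0,0,0]]]'; python3 -m inch '[[[1,0,0,0],[1,0,0,0],[0,0,0,0]]]'
python3 - <<'E'
from h import *
p=np.load('p.npy');s=observe();print(st(p,s['tool_pos']))
E
```

```text
time: 13.75
tool_pos: [0.6059, -0.0112, 0.024]
tool_rot: [3.141, 0.005, 0.016]
contact_force: [-12.9, -1.9, 15.8]
opening: 0.0551
time: 14.12
tool_pos: [0.606, -0.0111, 0.0239]
tool_rot: [-3.142, 0.009, 0.016]
contact_force: [-18.9, -1.9, 20.6]
opening: 0.0549
[-0.05002338  0.03407167]
```

The tip is back at the same end position (0.606), so the holder is home. Backing off with the paddle still held down.

```bash
python3 -m inch '[[[-3,0,0,0],[-4,0,0,0],[-4,0,0,0],[0,0,0,0]]]'
python3 - <<'E'
from h import *
p=np.load('p.npy');s=observe();print(st(p,s['tool_pos']))
c=cam('wrist');i=c['img'].mean(2);r,k=proj(c,w(p,(.038,-.012,.032)))[0].round().astype(int);print(r,k,i[r-8:r+12,k].round().astype(int).tolist())
r,k=proj(c,w(p,(-.038,-.012,.032)))[0].round().astype(int);print(r,k,i[r-8:r+12,k].round().astype(int).tolist())
E
```

```text
time: 14.62
tool_pos: [0.6032, -0.0113, 0.0255]
tool_rot: [3.141, -0.01, 0.014]
contact_force: [3.8, 0.9, 7.9]
opening: 0.0548
[-0.05283415  0.03389801]
70 462 [242, 242, 243, 242, 242, 242, 243, 240, 225, 190, 216, 238, 241, 240, 240, 242, 239, 239, 240, 240]
286 444 [131, 132, 132, 134, 129, 133, 133, 117, 52, 48, 59, 53, 56, 51, 57, 54, 51, 51, 50, 49]
```

The gap line is now only a faint trace, and the tip is about 3 mm clear of the holder. Letting the paddle up.

```bash
python3 -m inch '[[[0,0,-2,0],[0,0,-2,0],[0,0,-2,0],[0,0,-2,0],[0,0,-3,0],[0,0,-3,0],[0,0,-5,0],[0,0,-15,0],[0,0,-30,0],[0,0,-40,0]]]'; python3 -m inch '[[[-5,0,-40,0],[-5,0,-10,0],[0,0,0,0],[0,0,0,0],[0,0,0,0],[0,0,0,0]]]'
python3 - <<'E'
from h import *
p=np.load('p.npy');s=observe();print(st(p,s['tool_pos']),s['contact_force'])
c=cam('wrist');i=c['img'].mean(2)
for y in(0,-.015):
 for x in(.038,-.038):
  r,k=proj(c,w(p,(x,y,.032)))[0].round().astype(int);print(x,r,k,i[r-8:r+10,k].round().astype(int).tolist())
cv2.imwrite('pics/w8.png',c['img'][:430])
E
```

```text
time: 15.92
tool_pos: [0.599, -0.0112, 0.1274]
tool_rot: [-3.142, 0.001, 0.015]
contact_force: [0.3, 0.9, 0.2]
opening: 0.055
time: 16.68
tool_pos: [0.5892, -0.0114, 0.1753]
tool_rot: [-3.141, 0.002, 0.015]
contact_force: [-0.0, -0.4, -0.3]
opening: 0.0551
[-0.06680587  0.03403823] [-0.00352038 -0.43393046 -0.2564913 ]
0.038 71 375 [252, 252, 252, 252, 252, 252, 252, 252, 238, 248, 252, 252, 251, 251, 252, 252, 251, 252]
-0.038 187 371 [247, 246, 245, 245, 246, 245, 249, 251, 180, 106, 117, 118, 120, 119, 116, 119, 115, 117]
0.038 71 398 [252, 252, 252, 252, 252, 252, 252, 251, 240, 248, 252, 251, 251, 251, 251, 251, 251, 251]
-0.038 187 393 [245, 249, 247, 247, 248, 247, 250, 252, 190, 125, 128, 130, 130, 128, 130, 128, 130, 130]
```

View pics/w8.png

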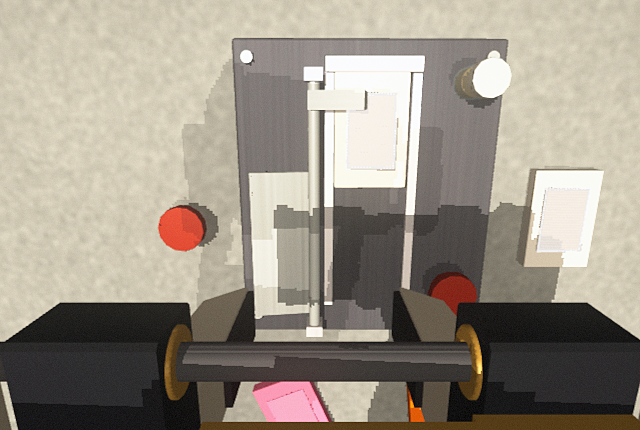

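No gap remains at the stop line (row ~71), the rear edge is exactly where predicted (row 187), and the clip foot is down on the holder. The stoppers, vial and spare are undisturbed. Handing in.

```bash
python3 -c "
from cell import *
hand_in();print(observe()['time'])"
```

```text
the job is handed in; nothing more can be done
the job is handed in; nothing more can be done
```

The holder is loaded: it sits fully home against the end stop with the clip down on it. I handed the job in at about 16.7 s, with the robot clear of everything.

- **First pass:** I pressed the paddle to its stop with one fingertip, pushed the holder under the foot to the end stop with the other, and let the paddle up. The next picture suggested the holder had crept back about 0.5 mm, because the tip was still leaning on its rear edge as it rose. That rubbing may have lifted the rear edge slightly; I did not see it happen.
- **Second pass:** I pressed the paddle again, pushed the holder home, and backed the tip about 3 mm clear with the paddle still held down. Then I released it.
- **Last checks:** There was no visible gap at the stop, and the rear edge was at the predicted pixel row (187). The foot was on the holder, the contact force was about 0 N, and the stoppers, vial and spare had not visibly moved. The tip stopped about 2.5 mm short of the position I had calculated for home, in both passes. I put that down to calibration, since the pictures showed the holder at the stop. I did not measure the clip angle itself.

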